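# Pack the last control unit into the row in the tote

### The arm

A 6-joint arm with a two-finger parallel gripper is mounted at the origin on the work surface. World frame = base frame: x ahead of the robot, y to its left, z up, the work surface at z = 0. Lengths are in m, angles in rad, forces in N, time in s.
With the tool pointing down it reaches from about 0.35 to 0.975 m from the base axis. Payload 4.9 kg.
Tool frame: the origin (TCP) lies midway between the tips of the shut fingers; the grasp point (between the pads) lies 19 mm behind it; z points along the fingers, y is the line along which they close (so a half turn about z gives the same grasp; the last joint's range is limited). The gripper opens to 85 mm and grips with 20 to 120 N. Pads are 22 mm wide; open, the fingers measure 114 mm over their backs; the gripper's body (76 mm by 85 mm) begins 54 mm behind the grasp point. The pads swing forward as they close: fully open they stand 13 mm farther back than shut.
Start: joints at [1.222, 0.053, 1.613, -0, 1.476, -0.119], TCP at [0.142, 0.609, 0.231] pointing down, gripper open.
Joint ranges: [-3.01, 3.01], [-1.01, 2.22], [0.06, 2.58], [-1.02, 4.17], [0.09, 2.62], [-3.14, 3.14]. Speed limits (rad/s): [2.57, 2.57, 3.14, 3.14, 3.14, 3.14].

### API

Orientations are given as a unit quaternion [x, y, z, w].
In Python, from bench import bot gives the robot as it stands.
- The arm moves only by the tool drive_tool, never from a script. Its argument "series" is a list of rows, each a list of 3 entries, a list of its own where there are three numbers: the shift along the tool's x, y, z in mm, then the turn, a rotation vector about the tool's x, y, z in rad, then the closure, from 0 (fully open) to 1 (shut). In form: [[[x, y, z], [rx, ry, rz], hand], ...]. A call has exactly 8 rows; each row shifts and turns the commanded pose from where the row before left it, along the tool's axes as they then stand; what a row does not reach is not made up. A row lasts 1/10 s, in which the tool goes at most 50 mm and 8.59 degrees, less where a joint would pass 70% of its speed; a pose out of reach is approached as far as the arm can. A call is refused whole if a number of a shift passes 50 or a number of a turn 0.15, either way. A call with a gripper value outside its range is refused whole. The fingers move at their own pace and stop on an object; "newtons" is the grip in N (left out, the last holds). Time passes only in rows, so rows that do not move let the fingers close, or fill a call up. It gives the time, the measured TCP pose, the force, the opening and the grip force at its end, in the units of the state.
- bot.state(): the state, without advancing time (a new reading comes with each control period).
- bot.grab_frame(name): name is "scene" or "top" or "wrist"; returns the picture (420x560x3 uint8, red, green, blue); there is no depth.
- bot.camera_params(name): a dict with "intrinsics" (3x3 intrinsics, pixels), "k1" (the pictures are not rectified: a ray, as slopes to the right and down, at radius r is drawn at 1 + k1 r^2 times it, then the intrinsics apply), "R" (3x3) and "t" (3): a world point X has camera coordinates R X + t. Camera axes: x right, y down, z forward; pixel columns grow to the right and rows downward; lengths in m; the calibration is good to about 2 mm. A picture is of the moment at which its call begins: read the wrist's pose just before it. camera_params takes no time and is no camera call; for the wrist camera it gives the pose at the moment of the call.
- bot.finish_job(): hands the job in; it is judged then, once.
Trained networks look in the newest picture that a camera, given by its name, has taken for a name from the list of things; names that differ only in an ending like _2 or _b are one class to them, and where a whole thing is asked for, a point or a joint stands for the part that bears it (a point fixed in the world has none). Each returns a list of dicts, best first, with "confidence" (0 to 1); they miss things now and then, are a little off and sometimes report something else, mostly with a low value. They report only what shows in the picture. A call takes as long as a camera call. They do not tell look-alikes from the thing itself.
- bot.regions_of(camera, thing): "region" (420x560 bool, what is visible of it) and "extent" ([left, top, width, height] in pixels, round what is visible of it).
- bot.pinpoint(camera, thing): "pixel" ([column, row] in pixels: a listed point, or the origin of a listed thing).
The state is a dict: "time_s": time; "joint_positions": joint angles; "qvel": joint speeds; "joint_efforts": joint torques, N m; "tcp_pos": TCP position; "ee_rot": TCP orientation; "force": force on the tool from outside, world axes, zero at the start; "wrist_torque": the same for the moment, N m; "gripper_width": opening from 0.0 (shut) to 1.0 (fully open); "grip_force": force on a finger pad.
Only numpy, scipy, OpenCV 4.12 (cv2) and the standard library are available. Lean on these libraries where they do the work, as an engineer would, in place of code of your own. Each camera call takes 0.05 s, during which the arm holds its last target. There are 200 camera calls.

### The job

Pack the control unit that stands on the blue mat into the row in the grey tote. The gap in the middle of the row is too narrow, so work the unit's foot in there, nudge its neighbours apart without tipping them over, and push it down until it stands fully home on the tote's floor, upright and in line with the others, then let go. These are electronics: never press on the units in the row with more than 30 N or on the tote with more than 40 N, and leave the tape, screwdriver and tester where they lie.

Things in the scene. Friction and masses are not known exactly. Their poses are not given: they have to be found in the camera images.
- unit_mid (a point): Control unit to pack: grey upright brick, 60 mm long (x), 44 mm thick (y), 90 mm high (z); edges along its length rounded, radius 8 mm; green mark and two flush sockets on top; 0.25 to 0.6 kg; starts standing on the blue mat (3 mm thick). Point: its centre, 45 mm above its foot. Grip it across its 60 mm length near the top: its broad faces (y) go against its neighbours.
- far_right_mid (a point): Same brick as the unit to pack (60 x 44 x 90 mm), orange mark on top. Point: its centre, 45 mm above its foot. Right end (-y) of the row. Loose. The row stands in a fixed grey tote, on its floor 4 mm above the bench and on its centre line (within 8 mm). Inside, the tote is 124 mm wide and 223 mm long, along the row; walls 4 mm, rim 9 mm wide outside and 50 mm above its floor.
- near_right_mid (a point): Same brick as the unit to pack (60 x 44 x 90 mm), orange mark on top. Point: its centre, 45 mm above its foot. It bounds the gap on the right (-y of its own axes: x along its length, y through its thickness and along the row, z up). Loose and smooth, 0.3 to 0.65 kg: a sideways push of 1 to 3 N slides it and the unit behind it; levered or pressed hard it tips.
- near_left_mid (a point): Same brick as the unit to pack (60 x 44 x 90 mm), orange mark on top. Point: its centre, 45 mm above its foot. Bounds the gap on the left (+y). Loose. The gap between near_right and near_left is 20 to 23 mm wide, half a unit; the outer units stand 1 to 2 mm behind them. Once five units are in the tote, 3 mm of its length stay free.
- far_left_mid (a point): Same brick as the unit to pack (60 x 44 x 90 mm), orange mark on top. Point: its centre, 45 mm above its foot. Left end (+y) of the row. Loose. The row stands off-centre in the tote: between it and the end walls 2 to 22 mm are free, more at one end than at the other. The tote is not measured, so how far each half of the row can give before it is up against its wall must be felt or seen.
- tape: Bystander: roll of yellow tape lying flat, 90 mm across, 25 mm high; origin at the centre of its underside.
- screwdriver: Bystander: red screwdriver lying on the bench, 200 mm long along its x, about 30 mm thick; origin under its middle.
- tester: Bystander: blue hand-held tester lying flat, 75 x 130 x 32 mm; origin at the centre of its underside.
Not all that is in view belongs to the job. What is shaped like the part that bears near_right_mid but purple or yellow is not meant.

How it is judged:
On the way, in this order (a step that is already met when the one before it is completed fails the run):
1. the unit is picked up: its foot is 40 mm or more above the bench (height (world z) of unit_mid above 0.085 m), for 0.2 s.
2. its foot has been worked in between the two units at the gap, 25 mm or more below their tops (height (world z) of unit_mid below 0.114 m and horizontal distance between unit_mid and near_right_mid below 0.066 m and horizontal distance between unit_mid and near_left_mid below 0.066 m), for 0.1 s.
At the end, for the whole second after the job is handed in: The unit stands between its two neighbours on the tote's floor (within 3 mm), within 12 mm of the row's line and turned at most 7 degrees to it; the other four stand on the floor too (within 3 mm); all five upright within 5 degrees, at rest and let go (x of unit_mid in the frame of near_right_mid between -0.012 and 0.012 m and y of unit_mid in the frame of near_right_mid above 0.036 m and y of unit_mid in the frame of near_left_mid below -0.036 m and angle between the x axis of unit_mid and the x axis of near_right_mid, either way round below 0.12 rad and height (world z) of unit_mid between 0.046 and 0.052 m and angle between each of unit_mid, far_right_mid, near_right_mid, near_left_mid, far_left_mid's own z axis and vertical below 0.09 rad and linear speed of each of unit, far_right, near_right, near_left, far_left below 0.01 m/s and height (world z) of far_right_mid between 0.046 and 0.052 m and height (world z) of near_right_mid between 0.046 and 0.052 m and height (world z) of near_left_mid between 0.046 and 0.052 m and height (world z) of far_left_mid between 0.046 and 0.052 m); the robot touches nothing.
It fails at once if a unit in the row is tipped by more than 20 degrees (angle between any of far_right_mid, near_right_mid, near_left_mid, far_left_mid's own z axis and vertical above 0.35 rad).
It fails at once if the unit is pressed against another unit with more than 30 N (contact force between unit and far_right above 30 N or contact force between unit and near_right above 30 N or contact force between unit and near_left above 30 N or contact force between unit and far_left above 30 N).
It fails at once if the unit is pressed against the tote with more than 40 N (contact force between unit and tote above 40 N).
It fails at once if the gripper or arm presses on a unit in the row with more than 30 N or on the tote with more than 40 N (contact force between any of the fingers, the arm and far_right above 30 N or contact force between any of the fingers, the arm and near_right above 30 N or contact force between any of the fingers, the arm and near_left above 30 N or contact force between any of the fingers, the arm and far_left above 30 N or contact force between any of the fingers, the arm and tote above 40 N).
It fails at once if the tape, screwdriver or tester is moved by more than 20 mm (distance of any of tape, screwdriver, tester from where it was at the start of the episode above 0.02 m).
It also fails if it takes over 69 s, if anything falls off the work surface, if the arm or the gripper's body presses on something with over 40 N, if the wrist force passes 120 N, or if a joint passes its speed limit or range.

## Working session

There is one attempt and no reset: what is moved stays moved. The work goes in short steps, Python scripts to look and compute and a tool call to move; the robot and the scene stay as the last step left them, time stands still between calls to the robot, and variables do not carry over. Pictures are saved under pics/ and viewed, at most 10 in all, crops included, and the job is handed in when it is done.

Besides the shell and the picture viewer there is one more tool, called after "Call:" by a JSON object that holds its "name" and its "arguments", one argument or row to a line. drive_tool: Moves the arm, as the interface text tells. Its arguments: {"type":"object","properties":{"series":{"type":"array","items":{"type":"array"}},"newtons":{"type":"number"}},"required":["series"]}

```bash
mkdir -p pics; cat > h.py <<'E'
import numpy as np, cv2
from bench import bot
from scipy.spatial.transform import Rotation as R
def save(cam,name,crop=None,scale=1):
    im=bot.grab_frame(cam)[:,:,::-1]
    if crop: x,y,w,h=crop; im=im[y:y+h,x:x+w]
    im=cv2.resize(np.ascontiguousarray(im),None,fx=scale,fy=scale); cv2.imwrite('pics/'+name,im); return im
def world(cp,px,z):
    K=np.array(cp['intrinsics']);k=cp['k1'];Rm=np.array(cp['R']);t=np.array(cp['t'])
    d=np.array([(px[0]-K[0,2])/K[0,0],(px[1]-K[1,2])/K[1,1]]);u=d.copy()
    for _ in range(20): u=d/(1+k*(u@u))
    c=-Rm.T@t; r=Rm.T@np.array([u[0],u[1],1]); return c+r*(z-c[2])/r[2]
def proj(cp,X):
    K=np.array(cp['intrinsics']);c=np.array(cp['R'])@X+np.array(cp['t']);u=c[:2]/c[2];u=u*(1+cp['k1']*(u@u))
    return K[:2,:2]@u+K[:2,2]
def st():
    s=bot.state(); print(s['time_s'],np.round(s['tcp_pos'],4),np.round(R.from_quat(s['ee_rot']).as_matrix(),3).tolist(),np.round(s['force'],1),np.round(s['wrist_torque'],2),s['gripper_width'],s['grip_force']); return s
E
python3 - <<'E'
from h import *
st()
a=save('scene','s1.png');b=save('top','t1.png')
for c in('top','scene'):
    cp=bot.camera_params(c)
    print(c,'pos',-np.array(cp['R']).T@np.array(cp['t']))
    for n,z in(('unit_mid',.048),('near_right_mid',.049),('near_left_mid',.049),('far_left_mid',.049),('far_right_mid',.049)):
        for p in bot.pinpoint(c,n)[:6]: print(n,np.round(p['pixel'],1),round(p['confidence'],2),np.round(world(cp,p['pixel'],z),4))
cv2.imwrite('pics/both.png',cv2.resize(np.hstack([a,b]),(800,300)))
E
```

```text
0.0 [0.1421 0.608  0.2301] [[-0.974, 0.228, -0.001], [0.228, 0.974, -0.002], [0.0, -0.002, -1.0]] [-0.2 -0.4 -0. ] [-0.02 -0.02 -0.  ] 1.005996235151002 0.0
top pos [0.35072501 0.06481299 1.35777638]
unit_mid [404.  216.4] 0.83 [ 0.5056 -0.2733  0.048 ]
unit_mid [318.9 134.8] 0.23 [ 0.7274 -0.0454  0.048 ]
near_right_mid [147.1 210.6] 0.91 [0.5119 0.4119 0.049 ]
near_right_mid [315.2 188.8] 0.77 [ 0.577  -0.0356  0.049 ]
near_right_mid [332.2 235.1] 0.75 [ 0.4529 -0.081   0.049 ]
near_right_mid [246.3 205.7] 0.63 [0.5286 0.1488 0.049 ]
near_right_mid [239.1 274.6] 0.56 [0.3464 0.1634 0.049 ]
near_left_mid [224.  213.4] 0.56 [0.5071 0.2077 0.049 ]
far_left_mid [207.5 219.2] 0.93 [0.491 0.251 0.049]
far_right_mid [262.3 205. ] 0.92 [0.5311 0.106  0.049 ]
scene pos [ 1.00805262 -0.30410194  0.89116812]
unit_mid [162.5 264.8] 0.77 [ 0.5049 -0.28    0.048 ]
near_right_mid [362.4 147.3] 0.98 [0.5223 0.3898 0.049 ]
near_right_mid [257.  230.9] 0.96 [ 0.568  -0.0379  0.049 ]
near_right_mid [265.  146.2] 0.94 [0.3385 0.1566 0.049 ]
near_right_mid [303.6 188.8] 0.71 [0.5358 0.1452 0.049 ]
near_right_mid [221.  208.4] 0.6 [ 0.4513 -0.0736  0.049 ]
near_left_mid [311.  172.4] 0.85 [0.503  0.2002 0.049 ]
near_left_mid [362.6 241.1] 0.54 [0.7572 0.1575 0.049 ]
far_left_mid [319.6 163.2] 0.65 [0.4915 0.2432 0.049 ]
far_right_mid [291.5 201.2] 0.85 [0.5485 0.0918 0.049 ]
```

View pics/t1.png

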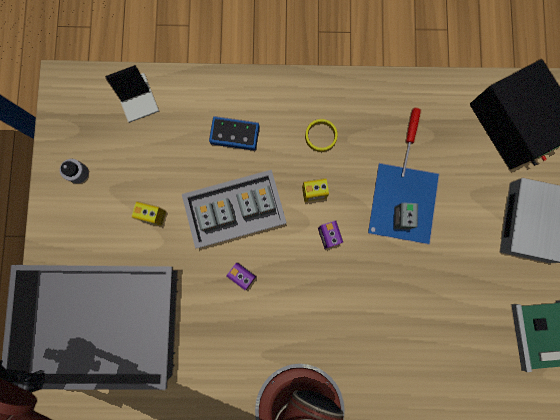

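View pics/s1.png

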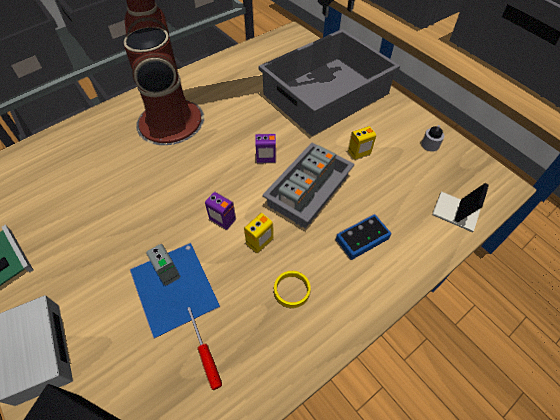

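The look-alikes in the top image are purple at (332,235) and (239,275), and yellow at (315,189) and (147,211). The unit is the grey brick with a green mark at (404,216). The row is the orange-marked grey bricks at (207,219), (224,213), (246,206) and (262,205). I'm moving over the unit for a close check.

Call:
{"name": "drive_tool", "arguments": {
  "series": [
    [[-45,-10,0],[0,0,0],0],
    [[-45,-10,0],[0,0,0],0],
    [[-45,-10,0],[0,0,0],0],
    [[-45,-10,0],[0,0,0],0],
    [[-45,-10,0],[0,0,0],0],
    [[-45,-10,0],[0,0,0],0],
    [[-45,-10,0],[0,0,0],0],
    [[-45,-10,0],[0,0,0],0]
  ]
}}

```text
time_s: 1.4
tcp_pos: [0.4763, 0.4476, 0.2315]
ee_rot: [0.115, 0.993, 0.0, 0.0]
force: [0.1, -0.1, -0.5]
gripper_width: 0.998
grip_force: 0.0
```

Call:
{"name": "drive_tool", "arguments": {
  "series": [
    [[-11,-44,0],[0,0,0],0],
    [[-11,-44,0],[0,0,0],0],
    [[-11,-44,0],[0,0,0],0],
    [[-11,-44,0],[0,0,0],0],
    [[-11,-44,0],[0,0,0],0],
    [[-11,-44,0],[0,0,0],0],
    [[-11,-44,0],[0,0,0],0],
    [[-11,-44,0],[0,0,0],0]
  ]
}}

```text
time_s: 2.2
tcp_pos: [0.4799, 0.0842, 0.2316]
ee_rot: [0.114, 0.993, 0.0, 0.001]
force: [0.5, 0.4, 0.0]
gripper_width: 1.003
grip_force: 0.0
```

Call:
{"name": "drive_tool", "arguments": {
  "series": [
    [[-11,-44,0],[0,0,0],0],
    [[-11,-44,0],[0,0,0],0],
    [[-11,-44,0],[0,0,0],0],
    [[-11,-44,0],[0,0,0],0],
    [[-11,-44,0],[0,0,0],0],
    [[-11,-44,0],[0,0,0],0],
    [[-11,-44,0],[0,0,0],0],
    [[-11,-44,0],[0,0,0],0]
  ]
}}

```text
time_s: 3.0
tcp_pos: [0.4854, -0.2789, 0.2316]
ee_rot: [0.115, 0.993, -0.0, 0.0]
force: [0.6, 0.6, 1.1]
gripper_width: 1.001
grip_force: 0.0
```

Call:
{"name": "drive_tool", "arguments": {
  "series": [
    [[0,0,0],[0,0,0.149],0],
    [[0,0,0],[0,0,0.149],0],
    [[0,0,0],[0,0,0.149],0],
    [[0,0,0],[0,0,0.149],0],
    [[0,0,0],[0,0,0.149],0],
    [[0,0,0],[0,0,0.149],0],
    [[0,0,0],[0,0,0.149],0],
    [[0,0,0],[0,0,0.149],0]
  ]
}}

```text
time_s: 3.8
tcp_pos: [0.4857, -0.2769, 0.2314]
ee_rot: [0.655, 0.756, -0.0, 0.0]
force: [-0.6, -0.5, -0.0]
gripper_width: 1.001
grip_force: 0.0
```

```bash
python3 - <<'E'
from h import *
st()
save('wrist','w1.png'); save('top','t2.png',(170,150,130,110),5)
cp=bot.camera_params('wrist'); print('cam',-np.array(cp['R']).T@np.array(cp['t']))
for p in bot.pinpoint('wrist','unit_mid')[:3]: print(np.round(p['pixel'],1),p['confidence'],world(cp,p['pixel'],.048))
for p in bot.regions_of('wrist','unit_mid')[:2]: print(p['extent'],p['confidence'])
E
```

```text
3.8 [ 0.4857 -0.2769  0.2314] [[-0.142, 0.99, 0.0], [0.99, 0.142, -0.0], [-0.0, 0.0, -1.0]] [-0.6 -0.5 -0. ] [-0.03  0.    0.01] 1.0005587036275394 0.0
cam [ 0.47446613 -0.19746962  0.37469498]
[263.2, 150.6, 80.0, 73.8] 0.74
```

View pics/w1.png

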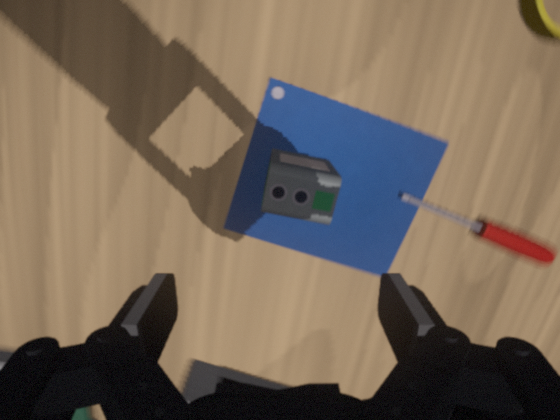

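View pics/t2.png

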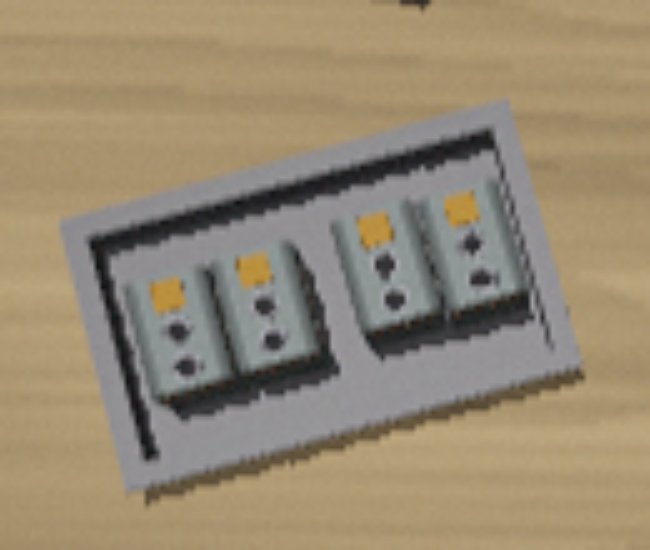

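```bash
python3 - <<'E'
from h import *
cp=bot.camera_params('wrist')
P=lambda px,z:world(cp,px,z)[:2]
for n,px in dict(c1=(269,178),c2=(264,212),c3=(332,222),c4=(341,183),s1=(279,192),s2=(301,197),g=(323,201)).items(): print(n,np.round(P(px,.093),4))
a=P((323,201),.093)-P((279,192),.093); print('unit yaw deg',np.degrees(np.arctan2(a[1],a[0])))
ct=bot.camera_params('top'); Q=lambda x,y,z:world(ct,(170+x/5,150+y/5),z)[:2]
yaw=[]
U=[]
for m,s1,s2 in [((168,294),(178,330),(186,367)),((254,268),(265,305),(274,340)),((376,230),(386,265),(395,300)),((462,208),(472,243),(480,278))]:
    A,B,C=[Q(*p,.094) for p in(m,s1,s2)]; d=A-C; yaw.append(np.degrees(np.arctan2(d[1],d[0]))); U.append((A,B,C))
    print('row mark',np.round(A,4),'s1',np.round(B,4),'s2',np.round(C,4),'yaw',yaw[-1])
y=np.radians(np.mean(yaw)); ex=np.array([np.cos(y),np.sin(y)]);ey=np.array([-ex[1],ex[0]])
print('row along y (s1):',[np.round(u[1]@ey,4) for u in U],'x:',[np.round(u[1]@ex,4) for u in U])
for n,p in dict(tl=(90,240),bl=(150,460),tr=(492,130),br=(550,348)).items():
    q=Q(*p,.054); print(n,np.round(q,4),'ey',round(q@ey,4),'ex',round(q@ex,4))
for p in (168,294),(254,268): pass
E
```

```text
c1 [ 0.4779 -0.2648]
c2 [ 0.478  -0.2945]
c3 [ 0.5365 -0.2946]
c4 [ 0.537 -0.26 ]
s1 [ 0.4878 -0.2753]
s2 [ 0.5065 -0.2768]
g [ 0.5253 -0.2774]
unit yaw deg -3.204878664310116
row mark [0.513  0.2556] s1 [0.4944 0.2498] s2 [0.4753 0.245 ] yaw 15.687764711722986
row mark [0.5271 0.2118] s1 [0.5079 0.2055] s2 [0.4898 0.2004] yaw 17.036382687399282
row mark [0.5478 0.1493] s1 [0.5296 0.1437] s2 [0.5114 0.1387] yaw 16.290744133971433
row mark [0.56  0.105] s1 [0.5417 0.0995] s2 [0.5234 0.095 ] yaw 15.248025375585145
row along y (s1): [np.float64(0.1032), np.float64(0.057), np.float64(-0.0084), np.float64(-0.0543)] x: [np.float64(0.5442), np.float64(0.545), np.float64(0.5487), np.float64(0.5481)]
tl [0.5465 0.3041] ey 0.141 ex 0.6094
bl [0.4299 0.2679] ey 0.1384 ex 0.4873
tr [0.6094 0.0909] ey -0.0813 ex 0.6107
br [0.4919 0.0582] ey -0.0802 ex 0.4888
```

The close-up shows the grey unit alone on the mat, with sockets at (279,192) and (301,197) and the green mark at (323,201), so the choice is confirmed. The row crop shows all four units. The gap is 21 mm, with about 15 mm free at the left end and 5 mm at the right. Now I'm grasping.

Call:
{"name": "drive_tool", "arguments": {
  "series": [
    [[-3,21,0],[0,0,0.1],0],
    [[0,0,40],[0,0,0.07],0],
    [[0,0,45],[0,0,0],0],
    [[0,0,45],[0,0,0],0],
    [[0,0,30],[0,0,0],0],
    [[0,0,16],[0,0,0],0],
    [[0,0,10],[0,0,0],0],
    [[0,0,0],[0,0,0],0]
  ],
  "newtons": 100
}}

```text
time_s: 4.8
tcp_pos: [0.5068, -0.2767, 0.045]
ee_rot: [0.714, 0.7, -0.0, -0.0]
force: [0.5, 0.4, 0.1]
gripper_width: 1.0
grip_force: 0.0
```

Call:
{"name": "drive_tool", "arguments": {
  "series": [
    [[0,0,0],[0,0,0],1],
    [[0,0,0],[0,0,0],1],
    [[0,0,0],[0,0,0],1],
    [[0,0,0],[0,0,0],1],
    [[0,0,0],[0,0,0],1],
    [[0,0,0],[0,0,0],1],
    [[0,0,0],[0,0,0],1],
    [[0,0,0],[0,0,0],1]
  ]
}}

```text
time_s: 5.6
tcp_pos: [0.5084, -0.2779, 0.0478]
ee_rot: [0.714, 0.7, 0.0, 0.002]
force: [1.2, 0.4, 6.3]
gripper_width: 0.69
grip_force: 108.2
```

Call:
{"name": "drive_tool", "arguments": {
  "series": [
    [[0,0,-30],[0,0,0],1],
    [[0,0,-40],[0,0,0],1],
    [[0,0,-40],[0,0,0],1],
    [[0,0,-40],[0,0,0],1],
    [[0,0,-30],[0,0,0],1],
    [[0,0,0],[0,0,0],1],
    [[0,0,0],[0,0,0],1],
    [[0,0,0],[0,0,0],1]
  ]
}}

```text
time_s: 6.4
tcp_pos: [0.5054, -0.2757, 0.2214]
ee_rot: [0.714, 0.7, -0.0, -0.003]
force: [-0.4, 0.1, -4.6]
gripper_width: 0.691
grip_force: 109.5
```

```bash
python3 - <<'E'
from h import *
st()
a=save('wrist','w2.png'); b=save('scene','s2.png',(60,140,280,210),2)
cv2.imwrite('pics/c2.png',cv2.resize(np.hstack([a,b]),(800,300)))
E
```

```text
6.4 [ 0.5054 -0.2757  0.2214] [[0.021, 1.0, -0.005], [1.0, -0.021, 0.004], [0.004, -0.005, -1.0]] [-0.4  0.1 -4.6] [-0.04  0.05 -0.04] 0.6909036601588298 109.49186503887177
```

View pics/c2.png

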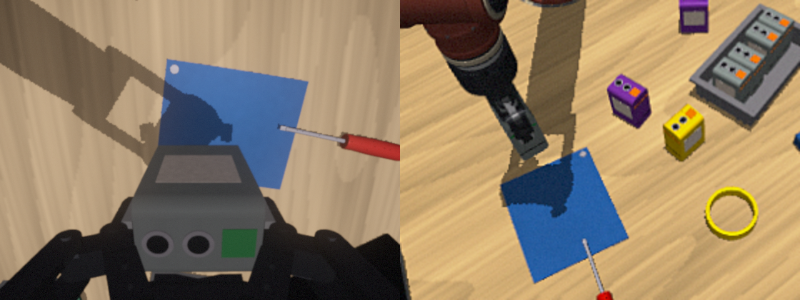

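Lift is good: about 4.6 N of load, TCP near the unit's centre. Next I move over the gap, align yaw, and tilt the unit left by 0.35 rad.

Call:
{"name": "drive_tool", "arguments": {
  "series": [
    [[45,0,0],[0,0,0],1],
    [[45,0,0],[0,0,0],1],
    [[45,0,0],[0,0,0],1],
    [[45,0,0],[0,0,0],1],
    [[45,1,0],[0,0,0],1],
    [[45,1,0],[0,0,0],1],
    [[45,1,0],[0,0,0],1],
    [[45,1,0],[0,0,0],1]
  ]
}}

```text
time_s: 7.3
tcp_pos: [0.5174, 0.0849, 0.2234]
ee_rot: [0.715, 0.7, -0.001, -0.001]
force: [1.2, 0.5, -4.7]
gripper_width: 0.692
grip_force: 109.5
```

Call:
{"name": "drive_tool", "arguments": {
  "series": [
    [[45,0,0],[0,0,0],1],
    [[45,0,0],[0,0,0],1],
    [[0,0,0],[0,0,-0.1],1],
    [[0,0,0],[0,0,-0.1],1],
    [[0,0,15],[0,0,-0.104],1],
    [[0,0,15],[0,-0.12,0],1],
    [[0,0,10],[0,-0.12,0],1],
    [[0,0,0],[0,-0.11,0],1]
  ]
}}

```text
time_s: 8.1
tcp_pos: [0.5188, 0.1714, 0.1817]
ee_rot: [0.591, 0.787, -0.108, 0.139]
force: [-1.2, 0.5, -5.2]
gripper_width: 0.691
grip_force: 109.3
```

Call:
{"name": "drive_tool", "arguments": {
  "series": [
    [[0,0,0],[0,0,0],1],
    [[0,0,0],[0,0,0],1],
    [[0,0,0],[0,0,0],1],
    [[0,0,0],[0,0,0],1],
    [[0,0,0],[0,0,0],1],
    [[0,0,0],[0,0,0],1],
    [[0,0,0],[0,0,0],1],
    [[0,0,0],[0,0,0],1]
  ]
}}

```text
time_s: 8.9
tcp_pos: [0.5207, 0.1718, 0.1855]
ee_rot: [0.591, 0.787, -0.104, 0.139]
force: [0.5, 0.7, -4.7]
gripper_width: 0.693
grip_force: 109.3
```

```bash
cat >> h.py <<'E'
Y=np.radians(16.2); ex=np.array([np.cos(Y),np.sin(Y)]);ey=np.array([-ex[1],ex[0]])
def row():
    s=bot.state(); M=R.from_quat(s['ee_rot']).as_matrix(); p=np.array(s['tcp_pos'])*1e3
    print('t',round(s['time_s'],2),'ex %.1f ey %.1f z %.1f'%(p[:2]@ex,p[:2]@ey,p[2]),'tilt %.1f'%np.degrees(np.arctan2(-M[:2,2]@ey,-M[2,2])),'lean_x %.1f'%np.degrees(np.arcsin(M[:2,2]@ex)),'yaw %.1f'%np.degrees(np.arctan2(M[1,1],M[0,1])),
      'F ex %.1f ey %.1f z %.1f'%(np.array(s['force'])[:2]@ex,np.array(s['force'])[:2]@ey,s['force'][2]),'T',np.round(s['wrist_torque'],2),'w',round(s['gripper_width'],3))
def units(cam='scene'):
    cp=bot.camera_params(cam)
    for n in('far_left_mid','near_left_mid','unit_mid','near_right_mid','far_right_mid'):
        for p in bot.pinpoint(cam,n)[:5]:
            w=world(cp,p['pixel'],.049)[:2]*1e3; a,b=w@ex,w@ey
            if n=='unit_mid' or (510<a<580 and -90<b<150): print(n,np.round(p['pixel'],1),round(p['confidence'],2),'ex %.1f ey %.1f'%(a,b))
E
python3 - <<'E'
from h import *
row()
a=save('wrist','w3.png'); b=save('scene','s3.png',(220,90,170,150),3)
cv2.imwrite('pics/c3.png',np.hstack([a[:,:],cv2.resize(b,(476,420))])[:, :][:, 100:] if 0 else cv2.resize(np.hstack([a,cv2.resize(b,(476,420))]),(800,324)))
units('scene')
E
```

```text
t 8.9 ex 548.0 ey 19.7 z 185.5 tilt 20.0 lean_x 0.0 yaw 16.2 F ex 0.6 ey 0.5 z -4.7 T [0.44 0.07 0.01] w 0.693
far_left_mid [322.6 160.7] 0.56 ex 541.7 ey 109.9
near_left_mid [312.  172.5] 0.66 ex 541.4 ey 53.4
unit_mid [307.4 144.2] 0.73 ex 468.1 ey 139.3
near_right_mid [301.7 192. ] 0.78 ex 557.1 ey -22.5
far_right_mid [290.7 199.7] 0.61 ex 547.7 ey -62.1
```

View pics/c3.png

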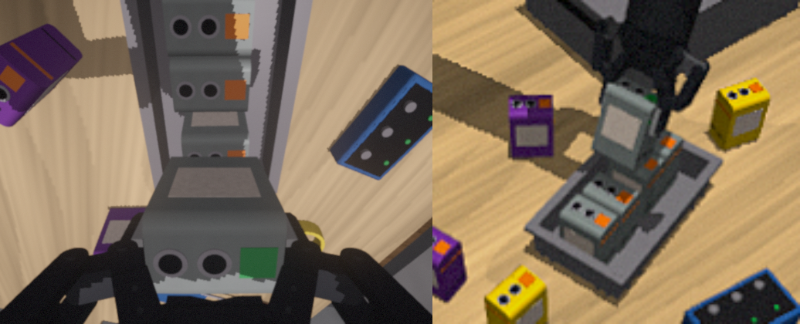

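The wrist view shows the left pair above at (210,25) and (210,85), the gap and near_right below, and the unit leaning left. Now I lower it into the gap gently.

Call:
{"name": "drive_tool", "arguments": {
  "series": [
    [[5,0,9.5],[0,0,0],1],
    [[5,0,9.5],[0,0,0],1],
    [[5,0,9.5],[0,0,0],1],
    [[5,0,9.5],[0,0,0],1],
    [[0,0,0],[0,0,0],1],
    [[0,0,0],[0,0,0],1],
    [[0,0,0],[0,0,0],1],
    [[0,0,0],[0,0,0],1]
  ]
}}

```text
time_s: 10.05
tcp_pos: [0.5196, 0.1776, 0.1436]
ee_rot: [0.591, 0.787, -0.104, 0.14]
force: [0.0, 0.4, -3.5]
gripper_width: 0.692
grip_force: 109.3
```

```bash
python3 -c "
from h import *
row()"
```

```text
t 10.05 ex 548.5 ey 25.5 z 143.6 tilt 20.1 lean_x 0.1 yaw 16.2 F ex 0.1 ey 0.4 z -3.5 T [0.41 0.1  0.05] w 0.692
```

Call:
{"name": "drive_tool", "arguments": {
  "series": [
    [[0.35,0,0.95],[0,0,0],1],
    [[0.35,0,0.95],[0,0,0],1],
    [[0.35,0,0.95],[0,0,0],1],
    [[0.35,0,0.95],[0,0,0],1],
    [[0.35,0,0.95],[0,0,0],1],
    [[0.35,0,0.95],[0,0,0],1],
    [[0,0,0],[0,0,0],1],
    [[0,0,0],[0,0,0],1]
  ]
}}

```text
time_s: 10.85
tcp_pos: [0.5191, 0.1774, 0.1367]
ee_rot: [0.591, 0.788, -0.105, 0.139]
force: [-0.7, -0.1, -4.4]
gripper_width: 0.692
grip_force: 109.3
```

```bash
python3 -c "
from h import *
row()"
```

```text
t 10.85 ex 547.9 ey 25.6 z 136.7 tilt 20.1 lean_x 0.0 yaw 16.2 F ex -0.7 ey 0.1 z -4.4 T [ 0.42  0.11 -0.03] w 0.692
```

Call:
{"name": "drive_tool", "arguments": {
  "series": [
    [[0.35,0,0.95],[0,0,0],1],
    [[0.35,0,0.95],[0,0,0],1],
    [[1.1,0,0],[0,0,0],1],
    [[1.1,0,0],[0,0,0],1],
    [[1.1,0,0],[0,0,0],1],
    [[1.1,0,0],[0,0,0],1],
    [[0,0,0],[0,0,0],1],
    [[0,0,0],[0,0,0],1]
  ]
}}

```text
time_s: 11.65
tcp_pos: [0.518, 0.1814, 0.1333]
ee_rot: [0.591, 0.788, -0.105, 0.139]
force: [-0.3, -0.9, -3.1]
gripper_width: 0.691
grip_force: 109.7
```

```bash
python3 -c "
from h import *
row()"
```

```text
t 11.65 ex 548.0 ey 29.7 z 133.3 tilt 20.1 lean_x 0.0 yaw 16.2 F ex -0.6 ey -0.7 z -3.1 T [ 0.17  0.02 -0.03] w 0.691
```

Call:
{"name": "drive_tool", "arguments": {
  "series": [
    [[1.1,0,0],[0,0,0],1],
    [[1.1,0,0],[0,0,0],1],
    [[1.1,0,0],[0,0,0],1],
    [[1.1,0,0],[0,0,0],1],
    [[0,0,0],[0,0,0],1],
    [[0,0,0],[0,0,0],1],
    [[0,0,0],[0,0,0],1],
    [[0,0,0],[0,0,0],1]
  ]
}}

```text
time_s: 12.45
tcp_pos: [0.5167, 0.1855, 0.1317]
ee_rot: [0.591, 0.788, -0.104, 0.139]
force: [-0.8, 0.4, -2.4]
gripper_width: 0.693
grip_force: 109.7
```

```bash
python3 -c "
from h import *
row()
units('top')
save('top','t4.png',(180,160,110,90),6)"
```

```text
t 12.45 ex 548.0 ey 34.0 z 131.7 tilt 20.0 lean_x 0.0 yaw 16.2 F ex -0.7 ey 0.6 z -2.4 T [0.26 0.05 0.  ] w 0.693
far_left_mid [205.5 218.4] 0.88 ex 545.0 ey 108.7
near_left_mid [222.1 212.7] 0.85 ex 548.1 ey 62.4
near_right_mid [247.2 203.3] 0.77 ex 554.8 ey -8.6
far_right_mid [268.2 201.7] 0.79 ex 544.0 ey -63.9
```

View pics/t4.png

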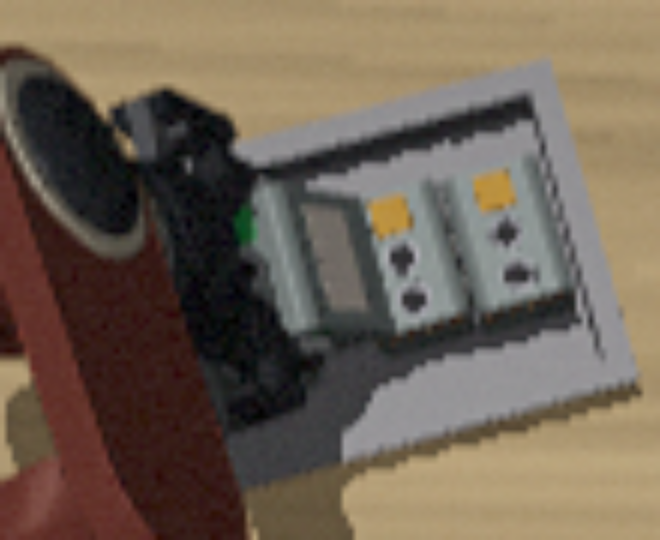

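The top view shows the right pair untouched and the unit's foot in the gap. The left pair has slid about 5 mm and is upright. I'm continuing to push left.

Call:
{"name": "drive_tool", "arguments": {
  "series": [
    [[1.1,0,0],[0,0,0],1],
    [[1.1,0,0],[0,0,0],1],
    [[1.1,0,0],[0,0,0],1],
    [[1.1,0,0],[0,0,0],1],
    [[1.1,0,0],[0,0,0],1],
    [[0,0,0],[0,0,0],1],
    [[0,0,0],[0,0,0],1],
    [[0,0,0],[0,0,0],1]
  ]
}}

```text
time_s: 13.55
tcp_pos: [0.5151, 0.1904, 0.1296]
ee_rot: [0.591, 0.788, -0.105, 0.139]
force: [-0.2, -0.1, -3.9]
gripper_width: 0.693
grip_force: 109.8
```

```bash
python3 -c "
from h import *
row();units('top')"
```

```text
t 13.55 ex 547.8 ey 39.1 z 129.6 tilt 20.0 lean_x -0.0 yaw 16.2 F ex -0.2 ey -0.0 z -3.9 T [ 0.26  0.04 -0.03] w 0.693
unit_mid [229.5 204.3] 0.58 ex 564.7 ey 37.7
unit_mid [319.5 134.2] 0.16 ex 686.8 ey -248.5
near_right_mid [247.  203.5] 0.62 ex 554.4 ey -7.9
far_right_mid [264.6 204.7] 0.66 ex 538.7 ey -52.5
```

Call:
{"name": "drive_tool", "arguments": {
  "series": [
    [[1.1,0,0],[0,0,0],1],
    [[1.1,0,0],[0,0,0],1],
    [[1.1,0,0],[0,0,0],1],
    [[0,0,0],[0,0,0],1],
    [[0,0,0],[0,0,0],1],
    [[0,0,0],[0,0,0],1],
    [[0,0,0],[0,0,0],1],
    [[0,0,0],[0,0,0],1]
  ]
}}

```text
time_s: 14.6
tcp_pos: [0.5144, 0.1933, 0.1286]
ee_rot: [0.591, 0.788, -0.105, 0.139]
force: [-0.5, -0.4, -3.2]
gripper_width: 0.688
grip_force: 109.8
```

```bash
python3 -c "
from h import *
row();units('top')"
```

```text
t 14.6 ex 547.9 ey 42.1 z 128.6 tilt 20.0 lean_x -0.0 yaw 16.2 F ex -0.6 ey -0.2 z -3.2 T [0.24 0.04 0.01] w 0.688
unit_mid [229.5 204.3] 0.58 ex 564.7 ey 37.7
unit_mid [319.5 134.2] 0.16 ex 686.8 ey -248.5
near_right_mid [247.  203.5] 0.62 ex 554.4 ey -7.9
far_right_mid [264.6 204.7] 0.66 ex 538.7 ey -52.5
```

```bash
sed -i "s/^    cp=bot.camera_params(cam)\$/    bot.grab_frame(cam); cp=bot.camera_params(cam)/" h.py; python3 -c "
from h import *
units('scene')
a=save('wrist','w5.png')[:240]; b=save('scene','s5.png',(240,120,130,110),4)
cv2.imwrite('pics/c5.png',np.hstack([cv2.resize(a,(430,184*1)) if 0 else cv2.resize(a,(400,300)),cv2.resize(b,(355,300))]))"
```

```text
far_left_mid [322.  160.5] 0.71 ex 539.8 ey 109.5
near_left_mid [317.3 167.6] 0.62 ex 543.6 ey 78.1
unit_mid [313.3 156.4] 0.89 ex 510.1 ey 107.9
near_right_mid [304.3 188.3] 0.88 ex 555.7 ey -7.5
far_right_mid [289.4 203.1] 0.96 ex 551.4 ey -73.5
```

View pics/c5.png

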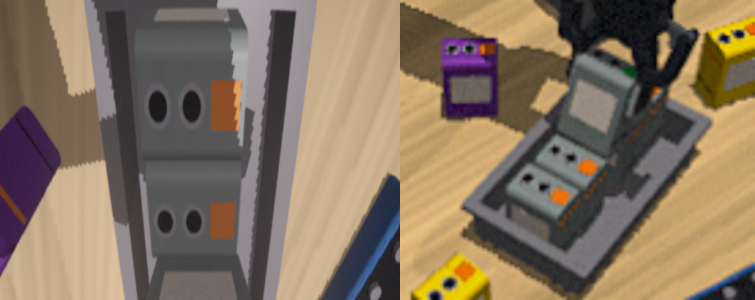

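```bash
python3 -c "
from h import *
cp=bot.camera_params('wrist'); c=-np.array(cp['R']).T@np.array(cp['t']); print('cam ex,ey',c[:2]@ex,c[:2]@ey,c[2])
for n,p in dict(fl1=(221,86),fl2=(267,86),flfar=(265,17),nl1=(231,178),nl2=(277,178)).items():
    w=world(cp,p,.094)[:2]*1e3; print(n,'ex %.1f ey %.1f'%(w@ex,w@ey))
print(proj(cp,np.r_[ex*.545+ey*.140,.054]),proj(cp,np.r_[ex*.545+ey*.1445,.054]))
"
```

```text
cam ex,ey 0.5486749720452254 0.16632080497672344 0.2359284419399516
fl1 ex 526.0 ey 117.2
fl2 ex 544.6 ey 117.1
flfar ex 544.3 ey 142.8
nl1 ex 526.6 ey 72.6
nl2 ex 548.7 ey 72.6
[269.14159603   8.05297406] [269.02955359  -2.74220926]
```

The left pair now stands against its wall: far_left at ey 117 (edge 139 of 140), spacing 44.6, so it isn't tipped. The gap is about 37 mm. Next I straighten the unit about its lower left edge, which wedges near_right aside.

Call:
{"name": "drive_tool", "arguments": {
  "series": [
    [[-1.6,0,0.6],[0,0.044,0],1],
    [[-1.6,0,0.6],[0,0.044,0],1],
    [[0,0,0],[0,0,0],1],
    [[-1.6,0,0.6],[0,0.044,0],1],
    [[-1.6,0,0.6],[0,0.044,0],1],
    [[0,0,0],[0,0,0],1],
    [[0,0,0],[0,0,0],1],
    [[0,0,0],[0,0,0],1]
  ]
}}

```text
time_s: 16.05
tcp_pos: [0.5161, 0.187, 0.1279]
ee_rot: [0.598, 0.797, -0.053, 0.07]
force: [0.4, 0.3, -5.0]
gripper_width: 0.689
grip_force: 109.6
```

```bash
python3 -c "
from h import *
row()"
```

```text
t 16.05 ex 547.7 ey 35.6 z 127.9 tilt 10.0 lean_x -0.0 yaw 16.2 F ex 0.5 ey 0.2 z -5.0 T [0.23 0.09 0.02] w 0.689
```

Call:
{"name": "drive_tool", "arguments": {
  "series": [
    [[-1.6,0,0.6],[0,0.044,0],1],
    [[-1.6,0,0.6],[0,0.044,0],1],
    [[0,0,0],[0,0,0],1],
    [[-1.6,0,0.6],[0,0.044,0],1],
    [[-1.6,0,0.6],[0,0.044,0],1],
    [[0,0,0],[0,0,0],1],
    [[0,0,0],[0,0,0],1],
    [[0,0,0],[0,0,0],1]
  ]
}}

```text
time_s: 16.85
tcp_pos: [0.5178, 0.1809, 0.1262]
ee_rot: [0.6, 0.8, 0.0, -0.001]
force: [-0.7, 1.3, -4.5]
gripper_width: 0.691
grip_force: 109.4
```

```bash
python3 -c "
from h import *
row(); units('scene'); save('wrist','w6.png'); save('scene','s6.png',(240,120,130,110),5)"
```

```text
t 16.85 ex 547.7 ey 29.3 z 126.2 tilt -0.1 lean_x -0.0 yaw 16.3 F ex -0.3 ey 1.5 z -4.5 T [ 0.3   0.13 -0.09] w 0.691
far_left_mid [320.3 160.4] 0.45 ex 535.5 ey 106.9
far_left_mid [300.6 191.1] 0.24 ex 552.9 ey -21.7
near_left_mid [317.2 167.1] 0.67 ex 542.3 ey 79.5
unit_mid [310.6 160. ] 0.65 ex 511.6 ey 91.2
near_right_mid [300.3 192.8] 0.67 ex 555.5 ey -27.1
far_right_mid [291.4 200.6] 0.89 ex 551.0 ey -63.4
```

View pics/s6.png

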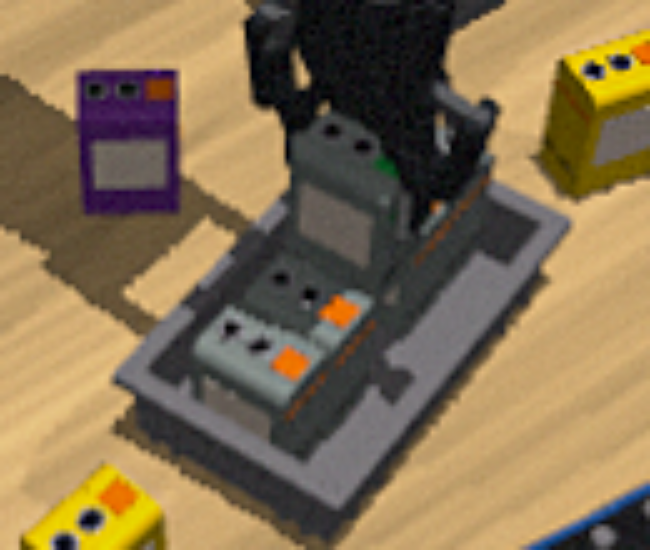

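The unit is upright, its foot about 13 mm below the tops, and near_right has moved aside. I'm pushing straight down.

Call:
{"name": "drive_tool", "arguments": {
  "series": [
    [[0,0,2],[0,0,0],1],
    [[0,0,2],[0,0,0],1],
    [[0,0,2],[0,0,0],1],
    [[0,0,2],[0,0,0],1],
    [[0,0,2],[0,0,0],1],
    [[0,0,2],[0,0,0],1],
    [[0,0,0],[0,0,0],1],
    [[0,0,0],[0,0,0],1]
  ]
}}

```text
time_s: 18.05
tcp_pos: [0.518, 0.1804, 0.1142]
ee_rot: [0.6, 0.8, 0.0, -0.001]
force: [-0.4, 1.8, -4.7]
gripper_width: 0.689
grip_force: 109.4
```

```bash
python3 -c "
from h import *
row()"
```

```text
t 18.05 ex 547.8 ey 28.7 z 114.2 tilt -0.1 lean_x -0.0 yaw 16.2 F ex 0.1 ey 1.8 z -4.7 T [0.39 0.2  0.02] w 0.689
```

Call:
{"name": "drive_tool", "arguments": {
  "series": [
    [[0,0,2],[0,0,0],1],
    [[0,0,2],[0,0,0],1],
    [[0,0,2],[0,0,0],1],
    [[0,0,2],[0,0,0],1],
    [[0,0,2],[0,0,0],1],
    [[0,0,2],[0,0,0],1],
    [[0,0,0],[0,0,0],1],
    [[0,0,0],[0,0,0],1]
  ]
}}

```text
time_s: 18.85
tcp_pos: [0.518, 0.1804, 0.1022]
ee_rot: [0.6, 0.8, 0.0, -0.001]
force: [-0.8, 1.8, -5.3]
gripper_width: 0.688
grip_force: 109.4
```

```bash
python3 -c "
from h import *
row()"
```

```text
t 18.85 ex 547.8 ey 28.7 z 102.2 tilt -0.1 lean_x -0.0 yaw 16.2 F ex -0.3 ey 2.0 z -5.3 T [ 0.35  0.1  -0.04] w 0.688
```

Call:
{"name": "drive_tool", "arguments": {
  "series": [
    [[0,0,3],[0,0,0],1],
    [[0,0,3],[0,0,0],1],
    [[0,0,3],[0,0,0],1],
    [[0,0,3],[0,0,0],1],
    [[0,0,3],[0,0,0],1],
    [[0,0,3],[0,0,0],1],
    [[0,0,3],[0,0,0],1],
    [[0,0,3],[0,0,0],1]
  ]
}}

```text
time_s: 19.65
tcp_pos: [0.5182, 0.1805, 0.0782]
ee_rot: [0.6, 0.8, 0.001, -0.001]
force: [-1.0, 2.0, -4.0]
gripper_width: 0.69
grip_force: 109.4
```

```bash
python3 -c "
from h import *
row()"
```

```text
t 19.65 ex 548.0 ey 28.8 z 78.2 tilt -0.1 lean_x 0.0 yaw 16.2 F ex -0.4 ey 2.2 z -4.0 T [ 0.31 -0.    0.01] w 0.69
```

Call:
{"name": "drive_tool", "arguments": {
  "series": [
    [[0,0,3],[0,0,0],1],
    [[0,0,3],[0,0,0],1],
    [[0,0,3],[0,0,0],1],
    [[0,0,3],[0,0,0],1],
    [[0,0,3],[0,0,0],1],
    [[0,0,3],[0,0,0],1],
    [[0,0,3],[0,0,0],1],
    [[0,0,1],[0,0,0],1]
  ]
}}

```text
time_s: 20.45
tcp_pos: [0.5179, 0.1805, 0.056]
ee_rot: [0.6, 0.8, 0.0, -0.001]
force: [-0.4, 2.1, -3.3]
gripper_width: 0.689
grip_force: 109.4
```

```bash
python3 -c "
from h import *
row()"
```

```text
t 20.45 ex 547.7 ey 28.8 z 56.0 tilt -0.1 lean_x -0.0 yaw 16.2 F ex 0.2 ey 2.1 z -3.3 T [0.3  0.15 0.01] w 0.689
```

Call:
{"name": "drive_tool", "arguments": {
  "series": [
    [[0,0,1],[0,0,0],1],
    [[0,0,1],[0,0,0],1],
    [[0,0,1],[0,0,0],1],
    [[0,0,1],[0,0,0],1],
    [[0,0,1],[0,0,0],1],
    [[0,0,1],[0,0,0],1],
    [[0,0,0],[0,0,0],1],
    [[0,0,0],[0,0,0],1]
  ]
}}

```text
time_s: 21.25
tcp_pos: [0.5181, 0.1805, 0.0503]
ee_rot: [0.6, 0.8, 0.0, -0.001]
force: [0.1, 1.6, -4.7]
gripper_width: 0.693
grip_force: 109.4
```

```bash
python3 -c "
from h import *
row()"
```

```text
t 21.25 ex 547.8 ey 28.8 z 50.3 tilt -0.1 lean_x -0.0 yaw 16.2 F ex 0.5 ey 1.5 z -4.7 T [0.27 0.13 0.  ] w 0.693
```

Still no floor contact. I'm easing down until the floor is felt.

Call:
{"name": "drive_tool", "arguments": {
  "series": [
    [[0,0,1],[0,0,0],1],
    [[0,0,1],[0,0,0],1],
    [[0,0,1],[0,0,0],1],
    [[0,0,0],[0,0,0],1],
    [[0,0,0],[0,0,0],1],
    [[0,0,0],[0,0,0],1],
    [[0,0,0],[0,0,0],1],
    [[0,0,0],[0,0,0],1]
  ]
}}

```text
time_s: 22.05
tcp_pos: [0.5192, 0.1807, 0.0488]
ee_rot: [0.6, 0.8, 0.001, -0.0]
force: [-2.2, 1.0, 6.2]
gripper_width: 0.689
grip_force: 110.1
```

```bash
python3 -c "
from h import *
row()"
```

```text
t 22.05 ex 549.0 ey 28.7 z 48.8 tilt -0.1 lean_x 0.1 yaw 16.2 F ex -1.8 ey 1.5 z 6.2 T [0.14 0.37 0.01] w 0.689
```

The floor is felt at 6 N with the centre at 48.8 mm. I open partway inside the tote and lift clear.

Call:
{"name": "drive_tool", "arguments": {
  "series": [
    [[0,0,0],[0,0,0],0.18],
    [[0,0,0],[0,0,0],0.18],
    [[0,0,0],[0,0,0],0.18],
    [[0,0,0],[0,0,0],0.18],
    [[0,0,-1],[0,0,0],0.18],
    [[0,0,-5],[0,0,0],0.18],
    [[0,0,-10],[0,0,0],0.18],
    [[0,0,-15],[0,0,0],0.18]
  ]
}}

```text
time_s: 22.85
tcp_pos: [0.5177, 0.1804, 0.0789]
ee_rot: [0.6, 0.8, 0.0, -0.001]
force: [0.4, 0.5, -0.3]
gripper_width: 0.816
grip_force: 0.0
```

Call:
{"name": "drive_tool", "arguments": {
  "series": [
    [[0,0,-30],[0,0,0],0.1],
    [[0,0,-40],[0,0,0],0.1],
    [[0,0,-40],[0,0,0],0.1],
    [[0,0,-40],[0,0,0],0.1],
    [[-40,0,0],[0,0,0],0.1],
    [[-45,0,0],[0,0,0],0.1],
    [[-45,0,0],[0,0,0],0.1],
    [[-45,0,0],[0,0,0],0.1]
  ]
}}

```text
time_s: 23.65
tcp_pos: [0.5677, 0.0107, 0.2304]
ee_rot: [0.6, 0.8, 0.001, 0.0]
force: [1.0, 1.0, -0.1]
gripper_width: 0.901
grip_force: 0.0
```

```bash
python3 -c "
from h import *
row(); units('top'); 
a=save('top','t7.png',(180,160,110,90),4); b=save('scene','s7.png',(240,120,110,90),4)
cv2.imwrite('pics/c7.png',cv2.resize(np.hstack([a,b]),(800,327)))"
```

```text
t 23.65 ex 548.1 ey -148.1 z 230.4 tilt -0.1 lean_x 0.2 yaw 16.2 F ex 1.2 ey 0.7 z -0.1 T [ 0.02 -0.02  0.  ] w 0.901
far_left_mid [202.  222.4] 0.77 ex 537.1 ey 120.2
near_left_mid [215.1 214.9] 0.75 ex 547.3 ey 81.8
near_left_mid [231.6 207.4] 0.65 ex 555.1 ey 34.4
unit_mid [229.7 210.3] 0.9 ex 548.9 ey 41.3
near_right_mid [248.4 202.5] 0.96 ex 556.0 ey -12.2
far_right_mid [269.6 204.5] 0.77 ex 535.7 ey -65.5
```

View pics/c7.png

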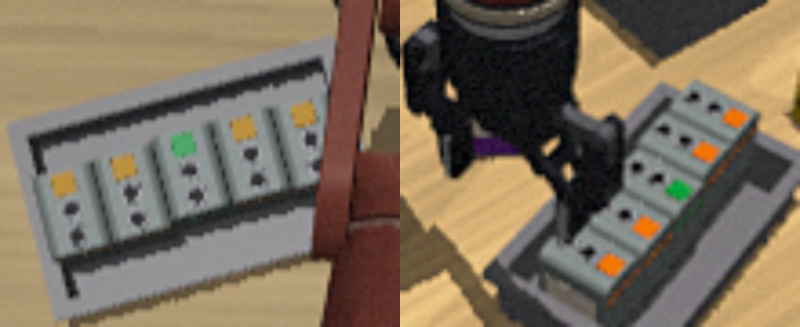

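All five units stand level and evenly spaced in line, with the green mark in the middle at (183,145) in the top view. The gripper is clear at z 0.23, so I'm handing in.

```bash
python3 -c "
from h import *
print(bot.finish_job())"
```

```text
the job is handed in; nothing more can be done
None
```

The control unit stands on the tote floor in the middle of the row, upright and in line, with its neighbours standing and the gripper clear; I handed the job in at about 24 s, and it returned no verdict.

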